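# Build up the spacer stack of a sole-buffing spindle

## Task

Build up the buffing spindle: slide the three aluminium spacer rings onto the upright spindle one at a time, the largest first, then the middle one, then the smallest on top, and press the stack gently down until it is fully home with the black follower against the hub. The spindle does not stand in the middle of its mount, so find it by feel with a light touch, and never push on the spindle or its mount with 40 N or more; leave the other things on the bench where they are.

Things in the scene. Friction and masses are not known exactly. Their poses are not given: they have to be found in the camera images.
- mount: Spindle mount fixed to the bench: grey cast block 110 x 110 x 22 mm, origin at the centre of its underside, z up. On it a concentric dark round hub, 68 mm across, top 28 mm above the origin; on the hub an upright steel spindle with a black follower disc round it. Hub and spindle do not shift unless pushed sideways with some 50 N. No push above 40 N on any part of the mount.
- tip_level (a point): Point on the mount's centre line, 112 mm above its origin: the height of the spindle's flat tip. The spindle, 18 mm diameter, tip bevel 1.5 mm, has its axis 6 mm to one side of this point; which side differs each start, is not measured, and the mount's heading does not tell. It is sprung: pressed from above it sinks from 3 N on, 1 mm per newton, bottoms out at 12 mm, and comes up again.
- home_level (a point): Point on the mount's centre line, 36 mm above its origin: height of the follower's top when home. The follower, 36 mm across, 8 mm thick, starts 12 to 22 mm higher, holds by friction, carries the rings' weight, and slides down under a push of about 7 N till it stops dead on the hub. All home, the rings' undersides are 36, 52 and 68 mm above the mount's origin.
- ring_large: Plain turned aluminium spacer ring, a flat disc with a round hole, lying flat on the bench: 60 mm outside diameter, 16 mm thick, 20 mm bore, about 120 g. Origin at the centre of its underside, z up along the bore. The three rings swap places between starts.
- ring_middle: Plain turned aluminium spacer ring, a flat disc with a round hole, lying flat on the bench: 50 mm outside diameter, 16 mm thick, 20 mm bore, about 80 g. Origin at the centre of its underside, z up along the bore. The three rings swap places between starts.
- ring_small: Plain turned aluminium spacer ring, a flat disc with a round hole, lying flat on the bench: 40 mm outside diameter, 18 mm thick, 20 mm bore, about 50 g. Origin at the centre of its underside, z up along the bore. The three rings swap places between starts.
- boot_a: Blue ankle boot standing at the left of the bench, about 260 x 100 x 185 mm; not part of the job. Origin under the middle of its sole.
- boot_b: Second blue ankle boot, as the first; not part of the job.
- polish_tin: Black polish tin, 72 mm across, 24 mm high, beyond the mount; not part of the job. Origin at the centre of its underside.
- wrench: Steel wrench, 170 mm, lying between robot and mount; not part of the job. Origin about its middle, underside.
- brush: Brush, 170 mm, lying at the far left; not part of the job. Origin about its middle, underside.
- tape_roll: Yellow roll of tape, 104 mm across, 76 mm hole, 40 mm high; not part of the job. Origin at the centre of its underside.
- heel_block: Small wooden heel block 50 x 45 x 30 mm at the right; not part of the job. Origin at the centre of its underside.
Mind the look-alikes: they are no part of the job. Leave any brown look-alike of the ring_large alone.

How it is judged:
By the outcome, as a careful person would: the job done as asked, in the order asked, and still so for the second after the job is handed in, with the robot touching nothing.
It also fails if it takes over 72 s, if anything falls off the work surface, if the arm or the gripper's body presses on something with over 40 N, if the wrist force passes 120 N, or if a joint passes its speed limit or range.

## Robot

A 7-joint arm with a two-finger parallel gripper is mounted at the origin on the work surface. World frame = base frame: x ahead of the robot, y to its left, z up, the work surface at z = 0. Lengths are in m, angles in rad, forces in N, time in s.
With the tool pointing down it reaches from about 0.425 to 0.875 m from the base axis. Payload 4.7 kg.
Tool frame: the origin (TCP) lies on the centre line of the jaws, within the pads' length; the fingertips stand 14 mm ahead of it and the grasp point (between the pads) lies 5 mm behind it; z points along the fingers, y is the line along which they close (so a half turn about z gives the same grasp; the last joint's range is limited). The gripper opens to 87 mm and grips with 3 to 60 N. Pads are 19 mm wide; open, the fingers measure 117 mm over their backs; the gripper's body (75 mm by 190 mm) begins 51 mm behind the grasp point.
Start: joints at [1.158, 0.321, -0.07, 1.45, 0.023, 1.371, -0.057], TCP at [0.269, -0.592, 0.237] pointing down, gripper open.
Joint ranges: [-2.86, 2.86], [-0.3, 2.09], [-1.38, 1.24], [0.06, 2.45], [-1.56, 4.7], [0.09, 2.05], [-2.69, 2.69]. Speed limits (rad/s): [2.57, 2.57, 3.14, 3.14, 3.14, 3.14, 3.14].

## Interface

Orientations are given as a rotation vector (axis times angle).
In Python, from bench import * gives the robot as it stands.
- The arm moves only by the shell command python3 -m jog 'ROWS' [FORCE]. ROWS is JSON, a list of rows, each an object of numbers: "claw": the finger opening in mm, from 0 to 87; "dx", "dy", "dz": the shift along the tool's x, y, z in mm; "spin": the turn about the tool's z in degrees. In form: [{"claw": .., "dx": .., "dy": .., "dz": .., "spin": ..}, ...]. A call has 1 to 20 rows; each row is the pose to reach, as a shift and turn from the pose commanded when the call began, along the tool's axes at that moment; what a row does not reach only later rows make up. A row lasts 1/12 s, in which the tool goes at most 41.7 mm and 7.16 degrees, less where a joint would pass 70% of its speed; a pose out of reach is approached as far as the arm can. A call with a gripper value outside its range is refused whole. The fingers move at their own pace and stop on an object; FORCE is the grip in N (left out, the last holds). Time passes only in rows, so rows that repeat a pose let the fingers close. It gives the time, the measured TCP pose, the force, the opening and the grip force at its end, in the units of the state.
- get_state(): the state, without advancing time (a new reading comes with each control period).
- get_image(name): name is "scene" or "side" or "wrist"; returns a dict with "frame" (420x560x3 uint8, red, green, blue), "depth" (420x560 float32, m along the optical axis (not along the pixel's ray), 0 where there is no reading), "K" (3x3 intrinsics, pixels), "T" (4x4, takes a point from camera to world coordinates); the wrist camera has in their place "mount" (4x4, takes a point from camera to tool coordinates, whose origin is the TCP and whose axes are the flange's). Camera axes: x right, y down, z forward; pixel columns grow to the right and rows downward; lengths in m; the calibration is good to about 2 mm. The wrist camera is an equidistant fisheye: a pixel r from the principal point sees the ray r / f radians off the axis. A picture is of the moment at which its call begins: read the wrist's pose just before it.
- close_job(): hands the job in; it is judged then, once.
The state is a dict: "time": time; "joint_positions": joint angles; "qd": joint speeds; "joint_torque": joint torques, N m; "position": TCP position; "tool_rot": TCP orientation; "ft_force": force on the tool from outside, world axes, zero at the start; "torque": the same for the moment, N m; "grip_width": opening from 0.0 (shut) to 1.0 (fully open); "grip_force": force on a finger pad.
Only numpy, scipy, OpenCV 4.12 (cv2) and the standard library are available. Lean on these libraries where they do the work, as an engineer would, in place of code of your own. Each camera call takes 0.05 s, during which the arm holds its last target. There are 200 camera calls.

## Working session

There is one attempt and no reset: what is moved stays moved. The work goes in short steps, Python scripts to look and compute and a shell command to move; the robot and the scene stay as the last step left them, time stands still between calls to the robot, and variables do not carry over. Pictures are saved under pics/ and viewed, at most 10 in all, crops included, and the job is handed in when it is done.

```bash
ls; mkdir -p pics; python3 - <<'E'
from bench import *
import cv2, numpy as np
s=get_state();print({k:np.round(v,3).tolist() for k,v in s.items()})
for n in("scene","side"):
    d=get_image(n);np.savez(n+"0.npz",**d);print(n,d["K"].tolist(),np.round(d["T"],3).tolist())
    cv2.imwrite(f"pics/{n}0.png",d["frame"][:,:,::-1])
E
```

```text
pics
{'time': 0.0, 'joint_positions': [1.158, 0.322, -0.07, 1.452, 0.023, 1.371, -0.057], 'qd': [-0.0, 0.002, -0.0, 0.0, -0.0, -0.002, -0.001], 'joint_torque': [-0.0, -49.13, -0.404, -31.253, -0.064, 0.044, 0.0], 'position': [0.269, -0.591, 0.235], 'tool_rot': [-3.069, -0.665, 0.001], 'ft_force': [-0.072, -0.67, 0.46], 'torque': [0.03, 0.052, -0.068], 'grip_force': 0.0, 'grip_width': 0.997}
scene [[408.81046437247227, 0.0, 273.85864993176585], [0.0, 408.81046437247227, 210.9586059258099], [0.0, 0.0, 1.0]] [[0.143, 0.782, -0.607, 1.202], [0.99, -0.121, 0.078, 0.007], [-0.012, -0.612, -0.791, 0.968], [0.0, 0.0, 0.0, 1.0]]
side [[485.27901817404893, 0.0, 285.9889053300161], [0.0, 485.27901817404893, 208.6632634084246], [0.0, 0.0, 1.0]] [[-0.998, -0.023, 0.057, 0.488], [-0.059, 0.608, -0.792, 1.352], [-0.017, -0.794, -0.608, 1.028], [0.0, 0.0, 0.0, 1.0]]
```

View pics/scene0.png

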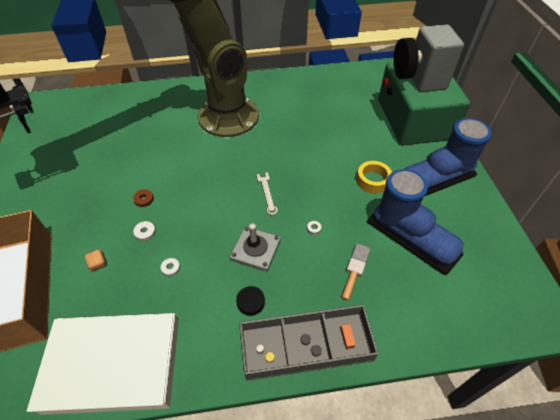

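View pics/side0.png

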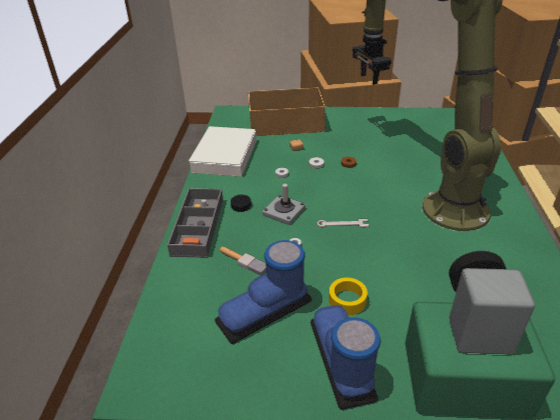

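The scene view shows a brown look-alike ring at (143,198). The three aluminium rings are at (144,231), (170,267) and (314,227), the mount is at (255,247) with its spindle, and the tin is at (250,300). The side view agrees, with the rings at (317,162), (282,173) and (295,242).

```bash
cat > h.py <<'E'
import cv2, numpy as np
def ray(d,u,v):
    K,T=d["K"],d["T"];r=T[:3,:3]@np.array([(u-K[0,2])/K[0,0],(v-K[1,2])/K[1,1],1]);return T[:3,3],r
def plane(d,u,v,z):
    o,r=ray(d,u,v);return o+r*(z-o[2])/r[2]
E
python3 - <<'E'
from h import *
d=np.load("scene0.npz");f=d["frame"];hsv=cv2.cvtColor(f,cv2.COLOR_RGB2HSV)
m=((hsv[...,1]<60)&(hsv[...,2]>130)).astype(np.uint8)*255
for (u,v) in((144,231),(170,267),(314,227)):
    w=np.zeros_like(m);w[v-18:v+18,u-18:u+18]=m[v-18:v+18,u-18:u+18]
    c=max(cv2.findContours(w,cv2.RETR_EXTERNAL,cv2.CHAIN_APPROX_NONE)[0],key=cv2.contourArea)
    p=np.array([plane(d,*q[0],.016)[:2] for q in c]).astype(np.float32)
    (x,y),(a,b),_=cv2.fitEllipse(p);print("scene",(u,v),round(x,4),round(y,4),a,b)
# mount block: grey region
x0,y0=225,215
mm=((hsv[...,1]<70)&(hsv[...,2]>60)).astype(np.uint8)*255
w=np.zeros_like(m);w[225:275,222:290]=mm[225:275,222:290]
c=max(cv2.findContours(w,cv2.RETR_EXTERNAL,cv2.CHAIN_APPROX_NONE)[0],key=cv2.contourArea)
print(cv2.contourArea(c))
cv2.imwrite("pics/c1.png",np.hstack([cv2.resize(f[180:290,100:200,::-1],(400,440),interpolation=2),cv2.resize(f[205:280,218:292,::-1],(400,440),interpolation=2)]))
E
```

```text
scene (144, 231) 0.4799 -0.2762 0.058870188891887665 0.060486335307359695
scene (170, 267) 0.6118 -0.2013 0.04907220974564552 0.04972613975405693
scene (314, 227) 0.5433 0.2068 0.03948143497109413 0.04032459482550621
1433.0
```

View pics/c1.png

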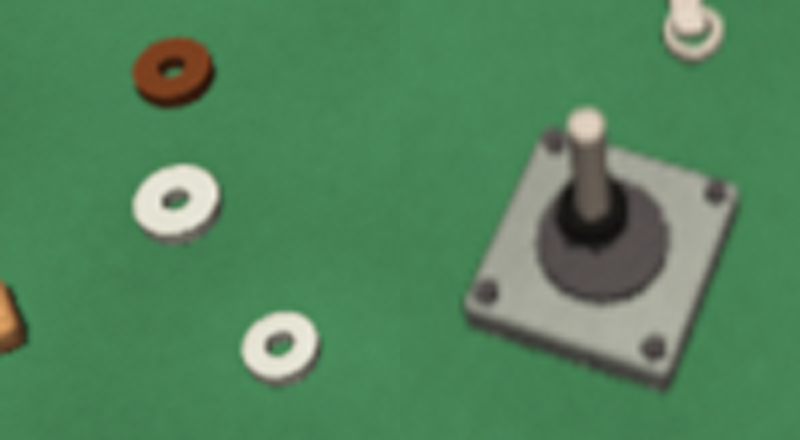

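The crop shows the two right-hand rings clearly. The white one at (144,231) measures 60 mm, so it is ring_large, and the white one at (170,267) measures 50 mm, so it is the middle ring. The one at (314,227) measures 40 mm and is the small ring. The brown one at (143,198) is the look-alike and stays where it is. The spindle tip is at about scene (252.6,226).

```bash
python3 - <<'E'
from h import *
from bench import *
from scipy.spatial.transform import Rotation as R
def tri(a,b):
    (o1,r1),(o2,r2)=a,b
    r1=r1/np.linalg.norm(r1);r2=r2/np.linalg.norm(r2)
    t=np.linalg.lstsq(np.c_[r1,-r2],o2-o1,rcond=None)[0];p,q=o1+r1*t[0],o2+r2*t[1];return (p+q)/2,np.linalg.norm(p-q)
S=np.load("scene0.npz");D=np.load("side0.npz")
f=S["frame"];g=D["frame"]
# tip top by brightness
def tip(f,u0,u1,v0,v1):
    h=f[v0:v1,u0:u1].astype(int).min(2);print(h);
tip(f,247,259,221,234);tip(g,278,292,180,196)
# block top face by mask (bright grey) -> minAreaRect in plane z=.022 ; use tray of corners
for n,d,(u0,u1,v0,v1) in(("scene",S,(222,290,220,278)),("side",D,(258,310,190,228))):
    fr=d["frame"];hs=cv2.cvtColor(fr,cv2.COLOR_RGB2HSV);green=(hs[...,0]>60)&(hs[...,0]<90)&(hs[...,1]>90)
    m=np.zeros(green.shape,np.uint8);m[v0:v1,u0:u1]=(~green[v0:v1,u0:u1])&(hs[v0:v1,u0:u1,2]>105)
    c=max(cv2.findContours(m,0,cv2.CHAIN_APPROX_NONE)[0],key=cv2.contourArea)
    p=np.array([plane(d,*q[0],.022)[:2]*1000 for q in c],np.float32);print(n,cv2.minAreaRect(p))
s=get_state();r=R.from_rotvec(s["tool_rot"]).as_matrix();print(np.round(r,3))
E
```

```text
[[ 71  71  70  70  71  69  69  71  71  71  71  70]
 [ 72  72  69  70  74  75  75  72  70  70  70  69]
 [ 70  70  76 107 123 132 129 108  78  69  69  70]
 [ 69  73 115 153 169 176 174 153 112  73  68  69]
 [ 70  85 145 179 189 190 191 180 136  87  69  70]
 [ 72  94 151 182 189 190 191 183 140  90  70  71]
 [ 81  95 129 167 184 188 187 169 121  79  69  70]
 [ 77  90  94 125 156 163 157 133  91  73  68  68]
 [ 68  92  80  80 107 113 108  91  78  87  82  74]
 [ 78 111  90  66  76  83  83  79  78 114 130 124]
 [122 137 105  70  74  80  83  79  78 128 154 151]
 [147 148 109  73  75  80  83  80  79 129 153 152]
 [149 149 114  77  75  81  84  81  78 117 147 153]]
[[ 77  74  72  74  74  74  77  71  71  73  71  70  71  72]
 [ 72  73  71  73  69  73  69  72  72  71  70  72  69  74]
 [ 72  70  73  73  70  66  71  75  72  73  72  71  69  68]
 [ 73  70  75  71  74  88 114 115  90  69  69  71  72  69]
 [ 75  75  70  71 106 152 173 172 154 117  70  68  71  70]
 [ 75  70  70  71 135 170 175 176 168 128  78  72  69  73]
 [ 74  73  70  73 109 131 143 144 122 101  69  70  71  71]
 [ 70  70  71  69  91  97  98  98  87  80  71  66  66  72]
 [ 73  67  70  74  88  92  92  86  84  77  71  72  72  70]
 [ 71  73  75  72  89  89  90  89  85  78  71  71  69  68]
 [ 70  71  71  70  88  92  91  88  86  78  70  69  68  66]
 [ 69  72  68  69  84  92  92  85  82  78  70  67  69  68]
 [ 66  71  71  70  88  93  88  89  83  78  67  72  72  68]
 [ 69  67  71  66  88  91  92  86  82  79  72  70  69  69]
 [ 76  77  78  75  82  93  94  87  80  78  71  65  73  67]
 [ 85  89  90  80  82  90  89  84  82  79  72  68  66  68]]
scene ((582.08251953125, 37.08414840698242), (111.43254852294922, 128.165771484375), 61.771507263183594)
side ((591.8965454101562, 35.37960433959961), (113.42356872558594, 110.7394027709961), 63.28960037231445)
[[ 0.91   0.414 -0.001]
 [ 0.414 -0.91   0.001]
 [-0.    -0.002 -1.   ]]
```

```bash
python3 - <<'E'
from h import *
S=np.load("scene0.npz");D=np.load("side0.npz")
def rows(L,u0,v0,v1,thr):
    pass
for n,d,b,bg in(("scene",S,(247,258,222,230),75),("side",D,(280,290,182,187),72)):
    u0,u1,v0,v1=b;w=d["frame"][v0:v1,u0:u1].astype(float).min(2);w=np.clip(w-110,0,60)
    yy,xx=np.mgrid[v0:v1,u0:u1];u,v=(w*xx).sum()/w.sum(),(w*yy).sum()/w.sum();print(n,u,v,plane(d,u,v,.112))
# block corners side view again & scene clipped
fr=S["frame"];hs=cv2.cvtColor(fr,cv2.COLOR_RGB2HSV)
green=(hs[...,0]>60)&(hs[...,0]<90)&(hs[...,1]>90)
m=np.zeros(green.shape,np.uint8);m[229:278,222:290]=(~green[229:278,222:290])&(hs[229:278,222:290,2]>120)
m[220:238,222:241]=0
c=max(cv2.findContours(m,0,2)[0],key=cv2.contourArea)
p=np.array([plane(S,*q[0],.022)[:2]*1000 for q in c],np.float32);print(cv2.minAreaRect(p))
# hub? scene ellipse of white ring side check
f=D["frame"];hsv=cv2.cvtColor(f,cv2.COLOR_RGB2HSV);m=((hsv[...,1]<60)&(hsv[...,2]>130)).astype(np.uint8)
for (u,v) in((317,162),(282,173)):
    w=np.zeros_like(m);w[v-12:v+12,u-14:u+14]=m[v-12:v+12,u-14:u+14]
    c=max(cv2.findContours(w,0,1)[0],key=cv2.contourArea)
    p=np.array([plane(D,*q[0],.016)[:2] for q in c]).astype(np.float32);print(cv2.fitEllipse(p))
E
```

```text
scene 251.95862507956716 225.76830044557607 [0.5839041  0.02936508 0.112     ]
side 284.4792703150912 184.7827529021559 [0.58579028 0.02968589 0.112     ]
((588.766357421875, 32.864585876464844), (110.31981658935547, 110.44574737548828), 61.77150344848633)
((0.4820926785469055, -0.27726301550865173), (0.056190140545368195, 0.0584847591817379), 164.67820739746094)
((0.6135624647140503, -0.20156513154506683), (0.04401154816150665, 0.0510612316429615), 103.60464477539062)
```

```bash
R='{"claw":87,"dx":323,"dy":-198,"dz":0}'; python3 -m jog '[{"claw":87,"dx":323,"dy":-198,"dz":60},{"claw":87,"dx":323,"dy":-198,"dz":60},{"claw":87,"dx":323,"dy":-198,"dz":60},{"claw":87,"dx":323,"dy":-198,"dz":60},{"claw":87,"dx":323,"dy":-198,"dz":60},{"claw":87,"dx":323,"dy":-198,"dz":60},{"claw":87,"dx":323,"dy":-198,"dz":60},{"claw":87,"dx":323,"dy":-198,"dz":117},{"claw":87,"dx":323,"dy":-198,"dz":117},{"claw":87,"dx":323,"dy":-198,"dz":117},{"claw":87,"dx":323,"dy":-198,"dz":117},{"claw":87,"dx":323,"dy":-198,"dz":117},{"claw":87,"dx":323,"dy":-198,"dz":117}]'
cat >> h.py <<'E'
from scipy.spatial.transform import Rotation as Rn
def wpix(d,st,z,uv):
    uv=np.asarray(uv,float);K=d["K"];x=(uv[:,0]-K[0,2])/K[0,0];y=(uv[:,1]-K[1,2])/K[1,1];r=np.hypot(x,y)+1e-12
    c=np.c_[np.sin(r)*x/r,np.sin(r)*y/r,np.cos(r)]
    T=np.eye(4);T[:3,:3]=Rn.from_rotvec(st["tool_rot"]).as_matrix();T[:3,3]=st["position"];T=T@d["mount"]
    w=c@T[:3,:3].T;o=T[:3,3];return o+w*((z-o[2])/w[:,2])[:,None]
def rings(d,st,z):
    f=d["frame"];hs=cv2.cvtColor(f,cv2.COLOR_RGB2HSV);m=((hs[...,1]<60)&(hs[...,2]>130)).astype(np.uint8)
    for c in cv2.findContours(m,cv2.RETR_LIST,cv2.CHAIN_APPROX_NONE)[0]:
        if cv2.contourArea(c)<150: continue
        p=wpix(d,st,z,c[:,0])[:,:2].astype(np.float32)*1000;e=cv2.fitEllipse(p);print(np.round(c[:,0].mean(0)),np.round(e[0],1),np.round(e[1],1))
E
python3 - <<'E'
from bench import *
from h import *
s=get_state();d=get_image("wrist");np.save("w1.npy",dict(d,st=s),allow_pickle=True)
print(s["position"],s["tool_rot"],s["ft_force"],np.round(d["mount"],3).tolist());rings(d,s,.016);cv2.imwrite("pics/w1.png",d["frame"][:,:,::-1])
E
```

```text
[ 0.26882693 -0.59130862  0.23559069] [-3.06873953e+00 -6.65042994e-01  7.62139687e-04] [-0.65809723 -0.0700864  -0.0619915 ] [[-0.0, -0.958, -0.287, 0.08], [1.0, 0.0, -0.001, -0.002], [0.001, -0.287, 0.958, -0.148], [0.0, 0.0, 0.0, 1.0]]
[373. 329.] [ 129.7 -800.2] [35.  47.9]
[278. 300.] [ 117.8 -653. ] [ 17.7 667.7]
[529. 104.] [ 486.2 -867.5] [189.9 236.7]
[416.  12.] [ 537.1 -669.6] [ 54.5 168.2]$[0]: bad value
```

View pics/w1.png

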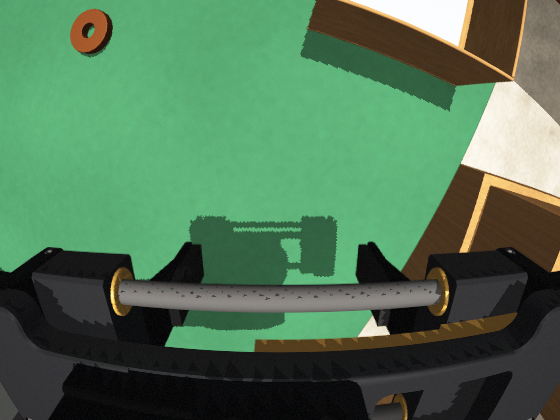

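The move was refused, so this picture is from the start pose: the brown look-alike at (90,32) and the tool's own shadow. I'll retry with full rows.

```bash
python3 -m jog '[{"claw":86,"dx":323,"dy":-198,"dz":60,"spin":0},{"claw":86,"dx":323,"dy":-198,"dz":60,"spin":0},{"claw":86,"dx":323,"dy":-198,"dz":60,"spin":0},{"claw":86,"dx":323,"dy":-198,"dz":60,"spin":0},{"claw":86,"dx":323,"dy":-198,"dz":60,"spin":0},{"claw":86,"dx":323,"dy":-198,"dz":60,"spin":0},{"claw":86,"dx":323,"dy":-198,"dz":60,"spin":0},{"claw":86,"dx":323,"dy":-198,"dz":117,"spin":0},{"claw":86,"dx":323,"dy":-198,"dz":117,"spin":0},{"claw":86,"dx":323,"dy":-198,"dz":117,"spin":0},{"claw":86,"dx":323,"dy":-198,"dz":117,"spin":0},{"claw":86,"dx":323,"dy":-198,"dz":117,"spin":0},{"claw":86,"dx":323,"dy":-198,"dz":117,"spin":0}]'
cat > look.py <<'E'
from bench import *
from h import *
import sys
s=get_state();d=get_image("wrist");np.save("w.npy",dict(d,st=s),allow_pickle=True)
print(s["time"],s["position"],s["tool_rot"],s["ft_force"]);rings(d,s,float(sys.argv[1]))
if len(sys.argv)>2: cv2.imwrite(sys.argv[2],d["frame"][:,:,::-1])
E
python3 look.py .016
```

```text
time: 1.23
position: [0.4808, -0.2787, 0.1197]
tool_rot: [3.07, 0.664, -0.001]
ft_force: [-0.9, -0.7, 0.5]
grip_width: 0.991
grip_force: 0.0
1.2333 [ 0.48083923 -0.27868617  0.11972226] [ 3.06978672e+00  6.64459025e-01 -7.03626544e-04] [-0.85885731 -0.73922321  0.53912298]
[277. 300.] [ 399.7 -309.2] [  8.2 361.3]
[277. 212.] [ 479.6 -274.8] [19.9 20.6]
[277. 211.] [ 479.6 -274.9] [58.3 58.8]
[258.  24.] [ 610.4 -200.1] [20.7 20.8]
[551.  10.] [ 788.8 -439. ] [30.9 38.7]
[544.  17.] [ 771.7 -432.5] [ 6.5 71.3]
[258.  25.] [ 609.6 -200.5] [46.2 49. ]
[26. 22.] [560.8  30.5] [66.9 86.9]
```

```bash
python3 -m jog '[{"claw":86,"dx":0,"dy":-3.5,"dz":40,"spin":0},{"claw":86,"dx":0,"dy":-3.5,"dz":75,"spin":0},{"claw":86,"dx":0,"dy":-3.5,"dz":92,"spin":0},{"claw":86,"dx":0,"dy":-3.5,"dz":101,"spin":0},{"claw":86,"dx":0,"dy":-3.5,"dz":101,"spin":0},{"claw":50,"dx":0,"dy":-3.5,"dz":101,"spin":0},{"claw":50,"dx":0,"dy":-3.5,"dz":101,"spin":0},{"claw":50,"dx":0,"dy":-3.5,"dz":101,"spin":0},{"claw":50,"dx":0,"dy":-3.5,"dz":101,"spin":0},{"claw":50,"dx":0,"dy":-3.5,"dz":101,"spin":0},{"claw":50,"dx":0,"dy":-3.5,"dz":101,"spin":0}]' 25
```

```text
time: 2.2
position: [0.4804, -0.2752, 0.0196]
tool_rot: [3.069, 0.665, 0.002]
ft_force: [0.2, -0.9, 3.5]
grip_width: 0.671
grip_force: 24.9
```

```bash
python3 -m jog '[{"claw":50,"dx":0,"dy":0,"dz":-30,"spin":0},{"claw":50,"dx":20,"dy":-30,"dz":-70,"spin":0},{"claw":50,"dx":151,"dy":-234,"dz":-135,"spin":0},{"claw":50,"dx":151,"dy":-234,"dz":-135,"spin":0},{"claw":50,"dx":151,"dy":-234,"dz":-135,"spin":0},{"claw":50,"dx":151,"dy":-234,"dz":-135,"spin":0},{"claw":50,"dx":151,"dy":-234,"dz":-135,"spin":0},{"claw":50,"dx":151,"dy":-234,"dz":-135,"spin":0},{"claw":50,"dx":151,"dy":-234,"dz":-135,"spin":0},{"claw":50,"dx":151,"dy":-234,"dz":-135,"spin":0},{"claw":50,"dx":151,"dy":-234,"dz":-135,"spin":0},{"claw":50,"dx":151,"dy":-234,"dz":-135,"spin":0}]'
python3 look.py .112 pics/w2.png
```

```text
time: 3.2
position: [0.5196, -0.0008, 0.1528]
tool_rot: [3.07, 0.662, -0.003]
ft_force: [-0.1, -0.7, -2.0]
grip_width: 0.667
grip_force: 24.9
3.2 [ 0.51964103 -0.00080812  0.15284206] [ 3.07022190e+00  6.62457823e-01 -2.53813987e-03] [-0.09881981 -0.71901232 -2.03501619]
[279. 301.] [478.2 -18.6] [  5.7 200. ]
[280. 256.] [510.3  -2.8] [49.8 74.4]
[165. 212.] [506.7  75.3] [12.9 13.8]
[162. 227.] [498.3  74.6] [17.6 45.4]
[487. 201.] [ 604.1 -120.3] [13.5 13.9]
[268. 189.] [547.4  21.3] [8.3 9.3]
[487. 201.] [ 604.1 -120.1] [31.6 32.2]
[350. 128.] [601.2  -7.2] [8.8 9.2]
[278. 128.] [583.   30.6] [16.8 17.1]
[203. 109.] [576.   75.2] [8.8 9. ]
[93. 95.] [559.3 149.6] [13.7 14.1]
[277. 116.] [587.9  33.7] [46.1 47.8]
[94. 95.] [559.2 149.4] [25.4 25.8]
[556.  60.] [ 730.7 -130.8] [12.4 32.5]
[286.  45.] [629.7  46.5] [8.4 9.6]
[278. 116.] [589.3  34.1] [85.2 85.6]
```

View pics/w2.png

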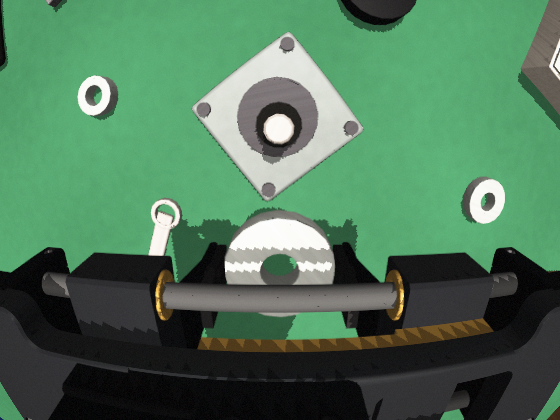

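The wrist view shows the spindle tip at (278,128), the held large ring at (280,262) with its hole partly hidden by the rod, the small ring at (97,95) and the middle ring at (487,201).

```bash
cat > held.py <<'E'
from h import *
from scipy.optimize import least_squares
import sys
dz,r=float(sys.argv[1]),float(sys.argv[2])  # ring top above TCP (m), radius mm
d=np.load("w.npy",allow_pickle=True).item();st=d["st"];f=d["frame"];hs=cv2.cvtColor(f,cv2.COLOR_RGB2HSV)
green=(hs[...,0]>50)&(hs[...,0]<95)&(hs[...,1]>70)
cols=range(240,321,4);E=[]
for u in cols:
    v=270
    # top edge: go up from row 240 until green
    v=240
    while not green[v,u] and v>170:v-=1
    E.append((u,v+.5))
print(E[::4])
z=st["position"][2]+dz
P=wpix(d,st,z,E)[:,:2]*1000
q=least_squares(lambda c:np.hypot(*(P-c[:2]).T)-r,P.mean(0)-10,loss="soft_l1");print("held centre",q.x,"res",np.abs(q.fun).max())
print("offset in tool",Rn.from_rotvec(st["tool_rot"]).as_matrix().T[:2,:2]@(q.x-1000*st["position"][:2]))
E
python3 held.py -.0036 30
```

```text
[(240, 226.5), (256, 214.5), (272, 210.5), (288, 210.5), (304, 215.5), (320, 227.5)]
held centre [521.48495984   2.19409468] res 0.9572547024807854
offset in tool [ 2.91780445 -1.97477705]
```

```bash
python3 held.py -.0196 30
```

```text
[(240, 226.5), (256, 214.5), (272, 210.5), (288, 210.5), (304, 215.5), (320, 227.5)]
held centre [5.17260314e+02 2.17285858e-01] res 0.30490134426394633
offset in tool [-1.74608481 -1.91583886]
```

```bash
python3 -m jog '[{"claw":50,"dx":40,"dy":-0.6,"dz":0,"spin":0},{"claw":50,"dx":72.5,"dy":-0.6,"dz":0,"spin":0},{"claw":50,"dx":72.5,"dy":-0.6,"dz":8,"spin":0},{"claw":50,"dx":72.5,"dy":-0.6,"dz":15,"spin":0},{"claw":50,"dx":72.5,"dy":-0.6,"dz":15,"spin":0},{"claw":50,"dx":72.5,"dy":-0.6,"dz":15,"spin":0},{"claw":50,"dx":72.5,"dy":-0.6,"dz":15,"spin":0}]'
```

```text
time: 3.83
position: [0.5853, 0.0301, 0.1385]
tool_rot: [3.07, 0.663, -0.001]
ft_force: [-0.1, -0.2, -1.5]
grip_width: 0.67
grip_force: 24.9
```

```bash
python3 -m jog '[{"claw":50,"dx":0,"dy":0.3,"dz":4,"spin":0},{"claw":50,"dx":0,"dy":0.3,"dz":8,"spin":0},{"claw":50,"dx":0,"dy":0.3,"dz":12,"spin":0},{"claw":50,"dx":0,"dy":0.3,"dz":12,"spin":0},{"claw":50,"dx":0,"dy":0.3,"dz":12,"spin":0},{"claw":50,"dx":0,"dy":0.3,"dz":12,"spin":0}]'
```

```text
time: 4.33
position: [0.5856, 0.0303, 0.1262]
tool_rot: [3.07, 0.664, -0.002]
ft_force: [-1.8, -1.8, 0.2]
grip_width: 0.668
grip_force: 24.9
```

```bash
python3 -m jog '[{"claw":50,"dx":-0.8,"dy":0.3,"dz":0,"spin":0},{"claw":50,"dx":-0.8,"dy":0.3,"dz":4,"spin":0},{"claw":50,"dx":-0.8,"dy":0.3,"dz":8,"spin":0},{"claw":50,"dx":-0.8,"dy":0.3,"dz":12,"spin":0},{"claw":50,"dx":-0.8,"dy":0.3,"dz":12,"spin":0},{"claw":50,"dx":-0.8,"dy":0.3,"dz":12,"spin":0}]'
```

```text
time: 4.83
position: [0.5851, 0.0304, 0.1135]
tool_rot: [-3.07, -0.665, 0.002]
ft_force: [-1.1, -3.0, -2.6]
grip_width: 0.667
grip_force: 24.9
```

```bash
python3 -m jog '[{"claw":50,"dx":-0.2,"dy":0.6,"dz":8,"spin":0},{"claw":50,"dx":-0.2,"dy":0.6,"dz":16,"spin":0},{"claw":50,"dx":-0.2,"dy":0.6,"dz":24,"spin":0},{"claw":50,"dx":-0.2,"dy":0.6,"dz":32,"spin":0},{"claw":50,"dx":-0.2,"dy":0.6,"dz":34,"spin":0},{"claw":50,"dx":-0.2,"dy":0.6,"dz":34,"spin":0}]'
```

```text
time: 5.33
position: [0.5852, 0.0302, 0.0793]
tool_rot: [-3.069, -0.666, 0.002]
ft_force: [-0.1, -1.3, -2.3]
grip_width: 0.667
grip_force: 24.9
```

```bash
python3 -m jog '[{"claw":80,"dx":0,"dy":0,"dz":0,"spin":0},{"claw":80,"dx":0,"dy":0,"dz":0,"spin":0},{"claw":80,"dx":0,"dy":0,"dz":0,"spin":0},{"claw":80,"dx":0,"dy":0,"dz":-30,"spin":0},{"claw":80,"dx":0,"dy":0,"dz":-65,"spin":0},{"claw":80,"dx":-20,"dy":60,"dz":-70,"spin":0},{"claw":80,"dx":-72,"dy":220,"dz":-70,"spin":0},{"claw":80,"dx":-72,"dy":220,"dz":-70,"spin":0},{"claw":80,"dx":-72,"dy":220,"dz":-70,"spin":0},{"claw":80,"dx":-72,"dy":220,"dz":-70,"spin":0},{"claw":80,"dx":-72,"dy":220,"dz":-40,"spin":0},{"claw":80,"dx":-72,"dy":220,"dz":-40,"spin":0},{"claw":80,"dx":-72,"dy":220,"dz":-40,"spin":0}]'
python3 look.py .016 pics/w3.png; python3 - <<'E'
from bench import *
from h import *
d=get_image("scene");cv2.imwrite("pics/s3.png",cv2.resize(d["frame"][195:290,200:340,::-1],(560,380),interpolation=2))
E
```

```text
time: 6.42
position: [0.6101, -0.202, 0.119]
tool_rot: [-3.07, -0.659, 0.003]
ft_force: [-0.4, 1.8, 0.1]
grip_width: 0.92
grip_force: 0.0
6.4167 [ 0.61007747 -0.20201401  0.11895262] [-3.07020035e+00 -6.59164422e-01  2.98243716e-03] [-0.37300657  1.80202722  0.05979111]
[280. 211.] [ 610.8 -199.8] [20.3 20.8]
[280. 210.] [ 611.2 -199.6] [47.6 48.4]
[ 90. 137.] [603.6 -22.4] [14.3 16.3]
[ 41. 141.] [581.2  35.1] [66.7 88.2]
[ 40. 131.] [587.4  35.7] [119.6 131.7]
[485.  64.] [ 818.1 -330.1] [178.7 256.9]
```

View pics/s3.png

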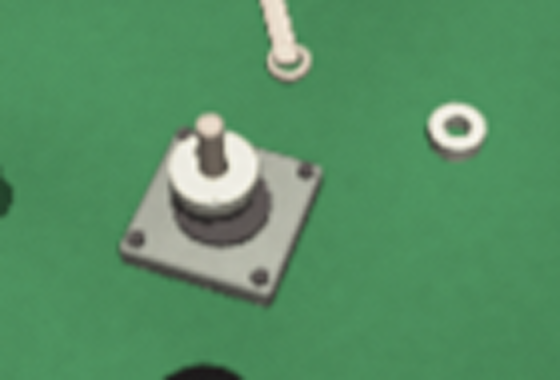

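The large ring sits on the spindle at crop (213,170), resting on the follower. I'll grasp the middle ring next.

```bash
python3 -m jog '[{"claw":80,"dx":1.7,"dy":-1.7,"dz":40,"spin":0},{"claw":80,"dx":1.7,"dy":-1.7,"dz":75,"spin":0},{"claw":80,"dx":1.7,"dy":-1.7,"dz":92,"spin":0},{"claw":80,"dx":1.7,"dy":-1.7,"dz":100,"spin":0},{"claw":80,"dx":1.7,"dy":-1.7,"dz":100,"spin":0},{"claw":40,"dx":1.7,"dy":-1.7,"dz":100,"spin":0},{"claw":40,"dx":1.7,"dy":-1.7,"dz":100,"spin":0},{"claw":40,"dx":1.7,"dy":-1.7,"dz":100,"spin":0},{"claw":40,"dx":1.7,"dy":-1.7,"dz":100,"spin":0},{"claw":40,"dx":1.7,"dy":-1.7,"dz":100,"spin":0},{"claw":40,"dx":1.7,"dy":-1.7,"dz":100,"spin":0}]' 20
```

```text
time: 7.43
position: [0.6128, -0.1986, 0.0217]
tool_rot: [3.069, 0.664, 0.003]
ft_force: [-0.5, -0.3, 3.5]
grip_width: 0.568
grip_force: 20.0
```

```bash
python3 -m jog '[{"claw":40,"dx":0,"dy":0,"dz":-30,"spin":0},{"claw":40,"dx":0,"dy":-20,"dz":-70,"spin":0},{"claw":40,"dx":1,"dy":-80,"dz":-110,"spin":0},{"claw":40,"dx":1,"dy":-220,"dz":-135,"spin":0},{"claw":40,"dx":1,"dy":-220,"dz":-135,"spin":0},{"claw":40,"dx":1,"dy":-220,"dz":-135,"spin":0},{"claw":40,"dx":1,"dy":-220,"dz":-135,"spin":0},{"claw":40,"dx":1,"dy":-220,"dz":-135,"spin":0},{"claw":40,"dx":1,"dy":-220,"dz":-135,"spin":0},{"claw":40,"dx":1,"dy":-220,"dz":-135,"spin":0},{"claw":40,"dx":1,"dy":-220,"dz":-135,"spin":0}]'
python3 look.py .112 |grep -v "^\[ *[345]..\."; python3 held.py -.0217 25
```

```text
time: 8.35
position: [0.5219, 0.0009, 0.1551]
tool_rot: [3.071, 0.662, -0.001]
ft_force: [-0.0, -0.2, -1.2]
grip_width: 0.568
grip_force: 20.0
8.35 [0.52194483 0.00093875 0.15506731] [ 3.07050104e+00  6.61692015e-01 -1.12979628e-03] [-0.02480221 -0.1579184  -1.2157237 ]
[275. 302.] [478.1 -15.3] [  3.8 126.5]
[279. 260.] [508.3  -3. ] [43.  59.8]
[167. 214.] [507.2  76.2] [12.4 14.2]
[163. 228.] [499.1  75.6] [17.7 43.7]
[272. 166.] [570.4  28.3] [21. 32.]
[205. 113.] [576.6  75.9] [9.1 9.3]
[95. 98.] [559.9 150.6] [13.6 14.3]
[273.  97.] [583.   30.1] [49.3 59. ]
[95. 98.] [559.8 150.5] [25.6 25.7]
[287.  49.] [630.7  47.2] [8.5 9.8]
[278. 126.] [589.6  34.6] [85.4 86.2]
[(240, 240.5), (256, 226.5), (272, 221.5), (288, 221.5), (304, 227.5), (320, 240.5)]
held centre [517.8881068    1.30317196] res 1.475453510342465
offset in tool [-3.54656288 -2.00292919]
```

```bash
python3 -m jog '[{"claw":40,"dx":40,"dy":-0.5,"dz":0,"spin":0},{"claw":40,"dx":71.4,"dy":-0.5,"dz":0,"spin":0},{"claw":40,"dx":71.4,"dy":-0.5,"dz":8,"spin":0},{"claw":40,"dx":71.4,"dy":-0.5,"dz":15,"spin":0},{"claw":40,"dx":71.4,"dy":-0.5,"dz":15,"spin":0},{"claw":40,"dx":71.4,"dy":-0.5,"dz":19,"spin":0},{"claw":40,"dx":71.4,"dy":-0.5,"dz":23,"spin":0},{"claw":40,"dx":71.4,"dy":-0.5,"dz":27,"spin":0},{"claw":40,"dx":71.4,"dy":-0.5,"dz":27,"spin":0},{"claw":40,"dx":71.4,"dy":-0.5,"dz":27,"spin":0}]'
```

```text
time: 9.23
position: [0.5862, 0.0314, 0.1282]
tool_rot: [3.069, 0.663, -0.001]
ft_force: [0.5, -2.7, -2.4]
grip_width: 0.567
grip_force: 20.0
```

```bash
python3 -m jog '[{"claw":40,"dx":-0.2,"dy":0.5,"dz":7,"spin":0},{"claw":40,"dx":-0.2,"dy":0.5,"dz":14,"spin":0},{"claw":40,"dx":-0.2,"dy":0.5,"dz":21,"spin":0},{"claw":40,"dx":-0.2,"dy":0.5,"dz":27,"spin":0},{"claw":40,"dx":-0.2,"dy":0.5,"dz":28,"spin":0},{"claw":40,"dx":-0.2,"dy":0.5,"dz":28,"spin":0}]'
```

```text
time: 9.73
position: [0.5862, 0.0314, 0.0994]
tool_rot: [3.07, 0.664, -0.002]
ft_force: [0.6, -5.6, -4.2]
grip_width: 0.567
grip_force: 20.0
```

```bash
python3 -m jog '[{"claw":40,"dx":-0.3,"dy":0.8,"dz":0,"spin":0},{"claw":40,"dx":-0.3,"dy":0.8,"dz":0,"spin":0},{"claw":75,"dx":-0.3,"dy":0.8,"dz":0,"spin":0},{"claw":75,"dx":-0.3,"dy":0.8,"dz":0,"spin":0},{"claw":75,"dx":-0.3,"dy":0.8,"dz":0,"spin":0},{"claw":75,"dx":-0.3,"dy":0.8,"dz":-25,"spin":0},{"claw":75,"dx":-0.3,"dy":0.8,"dz":-60,"spin":0},{"claw":75,"dx":-0.3,"dy":0.8,"dz":-70,"spin":0}]'
python3 - <<'E'
from bench import *
from h import *
d=get_image("scene")
f=d["frame"];hs=cv2.cvtColor(f,cv2.COLOR_RGB2HSV)
for u,v,z in((370,222,0),(385,190,.185),(427,190,.185),(405,172,.185),(358,175,.04)):print(u,v,plane(d,u,v,z)[:2])
cv2.imwrite("pics/s4.png",cv2.resize(f[150:290,200:480,::-1],(784,392),interpolation=2))
E
```

```text
time: 10.4
position: [0.5893, 0.0338, 0.1759]
tool_rot: [-3.07, -0.668, -0.012]
ft_force: [1.7, 0.5, -0.1]
grip_width: 0.845
grip_force: 0.0
370 222 [0.5421021  0.37499247]
385 190 [0.57759173 0.37020526]
427 190 [0.59371699 0.47379384]
405 172 [0.52613316 0.4403136 ]
358 175 [0.3908535  0.37448256]
```

View pics/s4.png

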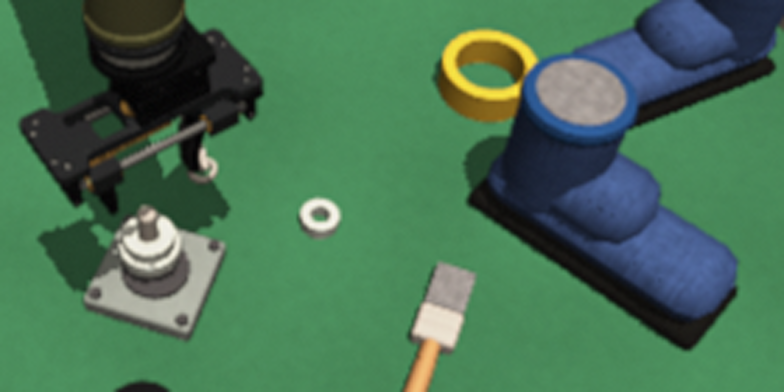

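The middle ring is on top of the large one at crop (150,237). The small ring at (320,215) is well clear of the boot.

```bash
python3 -m jog '[{"claw":70,"dx":34,"dy":-178,"dz":0,"spin":0},{"claw":70,"dx":34,"dy":-178,"dz":0,"spin":0},{"claw":70,"dx":34,"dy":-178,"dz":0,"spin":0},{"claw":70,"dx":34,"dy":-178,"dz":20,"spin":0},{"claw":70,"dx":34,"dy":-178,"dz":54,"spin":0},{"claw":70,"dx":34,"dy":-178,"dz":54,"spin":0},{"claw":70,"dx":34,"dy":-178,"dz":54,"spin":0},{"claw":70,"dx":34,"dy":-178,"dz":54,"spin":0}]'
python3 look.py .018
```

```text
time: 11.12
position: [0.5444, 0.2071, 0.1167]
tool_rot: [3.07, 0.665, 0.0]
ft_force: [0.6, -1.2, 0.5]
grip_width: 0.806
grip_force: 0.0
11.1167 [0.54438142 0.20713869 0.11669819] [3.07030224e+00 6.64684081e-01 1.93185673e-04] [ 0.6168782  -1.19479962  0.52517155]
[344. 328.] [465.8 105.4] [28.3 29.5]
[280. 301.] [466.  179.3] [ 12.9 433.3]
[413. 243.] [567.9  92.1] [13.4 15. ]
[279. 215.] [544.4 208.1] [17.3 20.9]
[281. 212.] [544.  208.2] [38.2 40.5]
[472. 220.] [608.9  43.1] [ 81.2 128.8]
[550.   9.] [848.9  52.9] [22.7 40.4]
[231.  29.] [657.1 307.6] [40.2 99.9]
```

```bash
python3 -m jog '[{"claw":70,"dx":0.5,"dy":-1.1,"dz":40,"spin":0},{"claw":70,"dx":0.5,"dy":-1.1,"dz":75,"spin":0},{"claw":70,"dx":0.5,"dy":-1.1,"dz":90,"spin":0},{"claw":70,"dx":0.5,"dy":-1.1,"dz":97,"spin":0},{"claw":70,"dx":0.5,"dy":-1.1,"dz":97,"spin":0},{"claw":30,"dx":0.5,"dy":-1.1,"dz":97,"spin":0},{"claw":30,"dx":0.5,"dy":-1.1,"dz":97,"spin":0},{"claw":30,"dx":0.5,"dy":-1.1,"dz":97,"spin":0},{"claw":30,"dx":0.5,"dy":-1.1,"dz":97,"spin":0},{"claw":30,"dx":0.5,"dy":-1.1,"dz":97,"spin":0},{"claw":30,"dx":0.5,"dy":-1.1,"dz":97,"spin":0}]' 20
```

```text
time: 12.08
position: [0.5445, 0.2087, 0.0203]
tool_rot: [3.07, 0.665, 0.002]
ft_force: [-0.3, -0.5, 4.3]
grip_width: 0.452
grip_force: 20.0
```

```bash
python3 -m jog '[{"claw":30,"dx":0,"dy":0,"dz":-30,"spin":0},{"claw":30,"dx":-10,"dy":10,"dz":-70,"spin":0},{"claw":30,"dx":-40,"dy":40,"dz":-110,"spin":0},{"claw":30,"dx":-107,"dy":110,"dz":-135,"spin":0},{"claw":30,"dx":-107,"dy":179.5,"dz":-135,"spin":0},{"claw":30,"dx":-107,"dy":179.5,"dz":-135,"spin":0},{"claw":30,"dx":-107,"dy":179.5,"dz":-135,"spin":0},{"claw":30,"dx":-107,"dy":179.5,"dz":-135,"spin":0},{"claw":30,"dx":-107,"dy":179.5,"dz":-135,"spin":0},{"claw":30,"dx":-107,"dy":179.5,"dz":-135,"spin":0},{"claw":30,"dx":-107,"dy":179.5,"dz":-135,"spin":0}]'
python3 look.py .112 |grep "58[0-9]"; python3 held.py -.0203 20
```

```text
time: 13.0
position: [0.5205, 0.003, 0.1543]
tool_rot: [-3.069, -0.669, 0.0]
ft_force: [0.5, -0.6, -0.4]
grip_width: 0.451
grip_force: 20.0
[277.  95.] [584.4  32. ] [48.8 54. ]
[281. 127.] [589.1  35.3] [85.3 86.1]
[(240, 240.5), (256, 236.5), (272, 229.5), (288, 229.5), (304, 237.5), (320, 240.5)]
held centre [517.57445121   3.57455663] res 5.808222540971901
offset in tool [-2.47474241 -1.71363523]
```

```bash
sed -i 's/range(240,321,4)/range(260,303,2)/' held.py; python3 held.py -.0203 20; python3 -m jog '[{"claw":30,"dx":40,"dy":0,"dz":0,"spin":0},{"claw":30,"dx":70,"dy":0,"dz":0,"spin":0},{"claw":30,"dx":70,"dy":0,"dz":8,"spin":0},{"claw":30,"dx":70,"dy":0,"dz":15,"spin":0},{"claw":30,"dx":70,"dy":0,"dz":15,"spin":0},{"claw":30,"dx":70,"dy":0,"dz":15,"spin":0},{"claw":30,"dx":70,"dy":0,"dz":15,"spin":0}]'
```

```text
[(260, 234.5), (268, 230.5), (276, 228.5), (284, 228.5), (292, 230.5), (300, 234.5)]
held centre [517.16724149   3.67231597] res 0.3510455600972051
offset in tool [-2.80432998 -1.97199271]
time: 13.63
position: [0.5838, 0.0298, 0.1395]
tool_rot: [3.07, 0.665, -0.001]
ft_force: [-0.0, 0.1, 0.5]
grip_width: 0.454
grip_force: 20.0
```

```bash
python3 -m jog '[{"claw":30,"dx":2.1,"dy":0.3,"dz":0,"spin":0},{"claw":30,"dx":2.1,"dy":0.3,"dz":4,"spin":0},{"claw":30,"dx":2.1,"dy":0.3,"dz":8,"spin":0},{"claw":30,"dx":2.1,"dy":0.3,"dz":12,"spin":0},{"claw":30,"dx":2.1,"dy":0.3,"dz":12,"spin":0},{"claw":30,"dx":2.1,"dy":0.3,"dz":12,"spin":0}]'
```

```text
time: 14.13
position: [0.5862, 0.0305, 0.127]
tool_rot: [-3.07, -0.665, 0.001]
ft_force: [-0.5, -0.3, -0.7]
grip_width: 0.456
grip_force: 20.0
```

```bash
python3 -m jog '[{"claw":30,"dx":0,"dy":0.1,"dz":6,"spin":0},{"claw":30,"dx":0,"dy":0.1,"dz":12,"spin":0},{"claw":30,"dx":0,"dy":0.1,"dz":15,"spin":0},{"claw":30,"dx":0,"dy":0.1,"dz":15,"spin":0},{"claw":60,"dx":0,"dy":0.1,"dz":15,"spin":0},{"claw":60,"dx":0,"dy":0.1,"dz":15,"spin":0},{"claw":60,"dx":0,"dy":0.1,"dz":15,"spin":0},{"claw":60,"dx":0,"dy":0.1,"dz":0,"spin":0},{"claw":60,"dx":0,"dy":0.1,"dz":-8,"spin":0},{"claw":26,"dx":0,"dy":0.1,"dz":-8,"spin":0},{"claw":26,"dx":0,"dy":0.1,"dz":-8,"spin":0},{"claw":26,"dx":0,"dy":0.1,"dz":-8,"spin":0},{"claw":26,"dx":0,"dy":0.1,"dz":-8,"spin":0},{"claw":26,"dx":0,"dy":0.1,"dz":-8,"spin":0}]'
python3 look.py .1 pics/w5.png >/dev/null
```

```text
time: 15.3
position: [0.5862, 0.0305, 0.1349]
tool_rot: [-3.07, -0.665, 0.002]
ft_force: [-0.4, 0.8, 0.4]
grip_width: 0.393
grip_force: 0.0
```

View pics/w5.png

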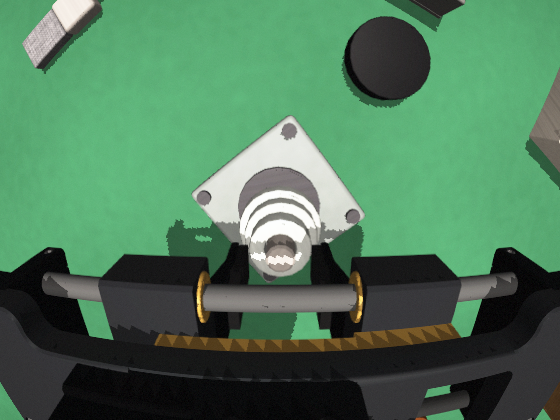

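The stack of three rings is at (280,225), with the spindle tip at (280,255) centred between the fingers. I'll finish narrowing the claw and press down gently.

```bash
python3 -m jog '[{"claw":25,"dx":0,"dy":0,"dz":0,"spin":0},{"claw":25,"dx":0,"dy":0,"dz":0,"spin":0},{"claw":25,"dx":0,"dy":0,"dz":3,"spin":0},{"claw":25,"dx":0,"dy":0,"dz":6,"spin":0},{"claw":25,"dx":0,"dy":0,"dz":9,"spin":0},{"claw":25,"dx":0,"dy":0,"dz":12,"spin":0},{"claw":25,"dx":0,"dy":0,"dz":15,"spin":0},{"claw":25,"dx":0,"dy":0,"dz":18,"spin":0},{"claw":25,"dx":0,"dy":0,"dz":20,"spin":0},{"claw":25,"dx":0,"dy":0,"dz":22,"spin":0}]'
```

```text
time: 16.18
position: [0.5866, 0.0305, 0.1132]
tool_rot: [3.07, 0.665, -0.0]
ft_force: [0.0, 0.3, 0.4]
grip_width: 0.286
grip_force: 0.0
```

```bash
python3 -m jog '[{"claw":25,"dx":0,"dy":0,"dz":1,"spin":0},{"claw":25,"dx":0,"dy":0,"dz":2,"spin":0},{"claw":25,"dx":0,"dy":0,"dz":3,"spin":0},{"claw":25,"dx":0,"dy":0,"dz":4,"spin":0},{"claw":25,"dx":0,"dy":0,"dz":5,"spin":0},{"claw":25,"dx":0,"dy":0,"dz":6,"spin":0},{"claw":25,"dx":0,"dy":0,"dz":7,"spin":0},{"claw":25,"dx":0,"dy":0,"dz":8,"spin":0},{"claw":25,"dx":0,"dy":0,"dz":9,"spin":0},{"claw":25,"dx":0,"dy":0,"dz":10,"spin":0},{"claw":25,"dx":0,"dy":0,"dz":10,"spin":0}]'
```

```text
time: 17.1
position: [0.5866, 0.0306, 0.1033]
tool_rot: [-3.07, -0.665, 0.0]
ft_force: [-1.0, 0.6, 2.2]
grip_width: 0.286
grip_force: 1.2
```

```bash
for i in 1 ; do python3 -m jog '[{"claw":25,"dx":0,"dy":0,"dz":0.5,"spin":0},{"claw":25,"dx":0,"dy":0,"dz":1,"spin":0},{"claw":25,"dx":0,"dy":0,"dz":1.5,"spin":0},{"claw":25,"dx":0,"dy":0,"dz":1.5,"spin":0}]'; done; python3 -m jog '[{"claw":25,"dx":0,"dy":0,"dz":0.5,"spin":0},{"claw":25,"dx":0,"dy":0,"dz":1,"spin":0},{"claw":25,"dx":0,"dy":0,"dz":1,"spin":0}]'
```

```text
time: 17.43
position: [0.5866, 0.0306, 0.1019]
tool_rot: [3.07, 0.665, 0.0]
ft_force: [-1.7, -0.6, 3.9]
grip_width: 0.281
grip_force: 1.6
time: 17.68
position: [0.5866, 0.0306, 0.1009]
tool_rot: [3.07, 0.665, -0.0]
ft_force: [-0.6, 1.2, 3.9]
grip_width: 0.286
grip_force: 1.6
```

```bash
python3 -m jog '[{"claw":25,"dx":0,"dy":0,"dz":0.5,"spin":0},{"claw":25,"dx":0,"dy":0,"dz":1,"spin":0},{"claw":25,"dx":0,"dy":0,"dz":1,"spin":0}]';python3 -m jog '[{"claw":25,"dx":0,"dy":0,"dz":0.5,"spin":0},{"claw":25,"dx":0,"dy":0,"dz":1,"spin":0},{"claw":25,"dx":0,"dy":0,"dz":1,"spin":0}]'
```

```text
time: 17.93
position: [0.5867, 0.0306, 0.1004]
tool_rot: [3.07, 0.665, 0.0]
ft_force: [-1.8, -0.6, 6.3]
grip_width: 0.289
grip_force: 3.1
time: 18.18
position: [0.587, 0.0307, 0.1004]
tool_rot: [3.07, 0.665, 0.001]
ft_force: [-4.6, 0.4, 10.0]
grip_width: 0.288
grip_force: 5.4
```

```bash
python3 -m jog '[{"claw":25,"dx":0,"dy":0,"dz":0.7,"spin":0},{"claw":25,"dx":0,"dy":0,"dz":1.4,"spin":0},{"claw":25,"dx":0,"dy":0,"dz":1.4,"spin":0},{"claw":25,"dx":0,"dy":0,"dz":1.4,"spin":0}]'
```

```text
time: 18.52
position: [0.5873, 0.0308, 0.1002]
tool_rot: [3.069, 0.665, 0.002]
ft_force: [-5.8, 0.0, 17.4]
grip_width: 0.287
grip_force: 8.6
```

```bash
python3 -m jog '[{"claw":25,"dx":0,"dy":0,"dz":-4,"spin":0},{"claw":30,"dx":0,"dy":0,"dz":-20,"spin":0},{"claw":40,"dx":0,"dy":0,"dz":-50,"spin":0},{"claw":40,"dx":0,"dy":0,"dz":-80,"spin":0},{"claw":40,"dx":-40,"dy":60,"dz":-100,"spin":0},{"claw":40,"dx":-80,"dy":150,"dz":-100,"spin":0},{"claw":40,"dx":-80,"dy":150,"dz":-100,"spin":0},{"claw":40,"dx":-80,"dy":150,"dz":-100,"spin":0},{"claw":40,"dx":-80,"dy":150,"dz":-100,"spin":0},{"claw":40,"dx":-80,"dy":150,"dz":-100,"spin":0}]'
python3 - <<'E'
from bench import *
from h import *
a=get_image("scene");b=get_image("side")
cv2.imwrite("pics/f.png",np.hstack([cv2.resize(a["frame"][205:280,218:292,::-1],(400,440),interpolation=2),cv2.resize(b["frame"][165:230,255:315,::-1],(400,440),interpolation=2)]))
for n,d in(("scene",a),("side",b)):   # points per height level by depth
    K,T=d["K"],d["T"];v,u=np.mgrid[150:290,200:340];z=d["depth"][v,u]
    P=np.stack([(u-K[0,2])/K[0,0]*z,(v-K[1,2])/K[1,1]*z,z],-1)@T[:3,:3].T+T[:3,3]
    r=np.hypot(P[...,0]-.585,P[...,1]-.030)*1000;h=P[...,2]*1000
    for lo,hi in((12,18),(21.5,23.5),(26,28.5)):
        m=(r>lo)&(r<hi)&(z>0);print(n,lo,hi,np.percentile(h[m],[50,75,90]).round(1),m.sum())
E
```

```text
time: 19.35
position: [0.5751, -0.1446, 0.1968]
tool_rot: [3.072, 0.653, -0.002]
ft_force: [-0.0, 0.9, -0.6]
grip_width: 0.458
grip_force: 0.0
scene 12 18 [86.3 87.5 88.5] 82
scene 21.5 23.5 [62.2 68.2 70.7] 50
scene 26 28.5 [44.9 52.3 54.9] 89
side 12 18 [81.3 87.3 88.7] 51
side 21.5 23.5 [66.3 73.  84.1] 32
side 26 28.5 [49.6 57.  66.6] 59
```

View pics/f.png

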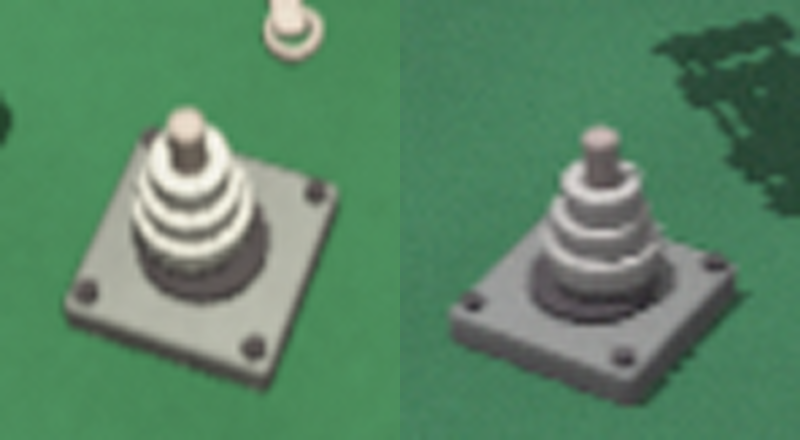

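The rings are stacked large, middle, small. Their tops measure about 86, 68 and 52 mm (nominal 86, 68 and 52), so the stack is home, and the robot is clear.

```bash
python3 -c "
from bench import *
print(close_job())"
```

```text
the job is handed in; nothing more can be done
None
```

The job is done and handed in: the large, middle and small rings are on the spindle in that order, pressed fully home (17 N at the dead stop), with the other things on the bench untouched and about 20 s used; the hand-in returned no verdict.

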